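# Wet chopping board from the slotted rack to the draining stand

## Robot

A 6-joint arm with a two-finger parallel gripper is mounted at the origin on the work surface. World frame = base frame: x ahead of the robot, y to its left, z up, the work surface at z = 0. Lengths are in mm, angles in rad, forces in N, time in s.
With the tool pointing down it reaches from about 350 to 875 mm from the base axis. Payload 4.2 kg.
Tool frame: the origin (TCP) lies midway between the tips of the shut fingers; the grasp point (between the pads) lies 19 mm behind it (arm.grip_depth is the distance from the TCP to the grasp point, in mm); z points along the fingers, x is the direction in which the jaws open and shut, and the axes are right-handed (so a half turn about z gives the same grasp; the last joint's range is limited). The gripper opens to 85 mm and grips with 20 to 120 N. Pads are 22 mm wide; open, the fingers measure 114 mm over their backs; the gripper's body (76 mm by 85 mm) begins 54 mm behind the grasp point. The pads swing forward as they close: fully open they stand 13 mm farther back than shut.
Start: joints at [1.443, 0.385, 0.008, 0, -1.194, -0.259], TCP at [235.734, 578.817, 231.312] pointing down, gripper open.
Joint ranges: [-3.14, 3.14], [-1.21, 2.06], [-1.07, 1.41], [-3.16, 2.05], [-2.99, -0.16], [-3.1, 3.1]. Speed limits (rad/s): [2.79, 2.79, 3.14, 3.14, 3.14, 3.14].

## Interface

Orientations are given as a unit quaternion [x, y, z, w].
In Python, from bench import arm, eyes, find_in, silhouettes gives the robot as it stands. The module is installed in compiled form; this text tells all that it offers.
- The arm moves only by the tool play_rows, never from a script. Its arguments are lists of equal length, an entry for each row: "offset": the shift along the world's x, y, z in mm, a list of three; "turn": the turn about the world's z in rad. In form: {"offset": [[x, y, z], ...], "turn": [turn, ...]}. A call has 1 to 12 rows; each row shifts and turns the pose as measured when the row begins; what a row does not reach is not made up. A row lasts 1/10 s, in which the tool goes at most 50 mm and 8.59 degrees, less where a joint would pass 70% of its speed; a pose out of reach is approached as far as the arm can. A call is refused whole if a number of a shift passes 50 or a number of a turn 0.15, either way. A call with a gripper value outside its range is refused whole. "grip" is the gripper's target within -1 to 1 (fully open at 1, half-way at 0, shut at -1), set as the call begins (left out, the last holds). The fingers move at their own pace and stop on an object; the grip force is fixed at half the most. Time passes only in rows, so rows that do not move let the fingers close. It gives the time, the measured TCP pose, the force and the opening at its end, in the units of the state.
- arm.read_state(): the state, without advancing time (a new reading comes with each control period).
- eyes.get_image(name): name is "scene" or "side" or "wrist"; returns (picture, depth): 420x560x3 uint8, red, green, blue; 420x560 float32, mm along the optical axis (not along the pixel's ray), 0 where there is no reading.
- eyes.camera_params(name): a dict with "camera_matrix" (3x3 intrinsics, pixels), "dist" ([k1, k2, p1, p2, k3] as OpenCV has them; the pictures are not rectified), "camera_from_world" (4x4, takes a point from world to camera coordinates). Camera axes: x right, y down, z forward; pixel columns grow to the right and rows downward; lengths in mm; the calibration is good to about 2 mm. A picture is of the moment at which its call begins: read the wrist's pose just before it. camera_params takes no time and is no camera call; for the wrist camera it gives the pose at the moment of the call.
- arm.job_done(): hands the job in, once; it reports no verdict.
Trained networks look in the newest picture that a camera, given by its name, has taken for a name from the list of things; names that differ only in an ending like _2 or _b are one class to them, and where a whole thing is asked for, a point or a joint stands for the part that bears it (a point fixed in the world has none). Each returns a list of dicts, best first, with "score" (0 to 1); they miss things now and then, are a little off and sometimes report something else, mostly with a low value. They report only what shows in the picture. A call takes as long as a camera call. They do not tell look-alikes from the thing itself.
- find_in(camera, query): "bbox" ([centre column, centre row, width, height] in pixels, round what is visible of it).
- silhouettes(camera, query): "mask" (420x560 bool, what is visible of it) and "bbox" ([centre column, centre row, width, height] in pixels, round what is visible of it).
The state is a dict: "clock": time; "joints": joint angles; "joint_vel": joint speeds; "joint_efforts": joint torques, N m; "position": TCP position; "ee_rot": TCP orientation; "contact_force": force on the tool from outside, world axes, zero at the start; "wrist_torque": the same for the moment, N m; "gripper_width": finger opening in mm.
Only numpy, scipy, OpenCV 4.12 (cv2) and the standard library are available. Lean on these libraries where they do the work, as an engineer would, in place of code of your own. Each camera call takes 0.05 s, during which the arm holds its last target. There are 200 camera calls.

## Task

The green chopping board was put away wet. Slide it straight up out of its slot in the dark wooden rack and stand it upright in the metal draining stand, between the two wire hoops and resting on the tray; lower it until it rests there rather than dropping it. Leave the red board and the bamboo board in their slots.

Things in the scene. Friction and masses are not known exactly. Their poses are not given: they have to be found in the camera images.
- green_mid (a point): Green plastic chopping board, 180 mm wide (x), 12 mm thick (y), 140 mm tall (z up), 0.2-0.4 kg, upright in any one of the rack's 3 slots. Point: its centre, 70 mm below the top edge. Bottom edge starts 12 mm, top edge 152 mm above the table; the upper 80 mm stand free above the slot.
- red_mid (a point): Red plastic board, same size, axes and centre point, upright in another slot. The fixed dark wood rack (200 x 190 mm, left or right of the table, turned with the boards) has a 12 mm base and 3 parallel slots 60 mm apart, each 16 mm wide between two slats 110 mm long whose tops are 72 mm above the table.
- bamboo_mid (a point): Pale bamboo board, same size, axes and centre point, upright in the remaining slot, its top edge 152 mm above the table like the others. The salt pot standing between rack and stand is about 60 mm tall.
- stand: Fixed draining stand: aluminium tray 250 (x) by 130 mm (y), floor 4 mm above the table, rim 14 mm; two upright steel wire hoops along x, 100 mm long, centred, tops 79 mm above the table, at y = -20 and 20 mm (6 mm wire: gap 34 mm). Board goes in the gap, width along x, centred; it may lean on a hoop. Origin: centre of the underside, at table height; z up.
There are look-alikes about, which are no part of the job. Of the things like the part that bears green_mid, leave any that is yellow; of the rest the smaller one is meant.

How it is judged:
By the outcome, as a careful person would: the job done as asked, in the order asked, and still so for the second after the job is handed in, with the robot touching nothing.
It also fails if it takes over 51 s, if anything falls off the work surface, if the arm or the gripper's body presses on something with over 40 N, if the wrist force passes 120 N, or if a joint passes its speed limit or range.

## Working session

There is one attempt and no reset: what is moved stays moved. The work goes in short steps, Python scripts to look and compute and a tool call to move; the robot and the scene stay as the last step left them, time stands still between calls to the robot, and variables do not carry over. Pictures are saved under pics/ and viewed, on a budget of 10 in all, crops included, one or two more only if the job needs it, and the job is handed in when it is done.

Besides the shell and the picture viewer there is one more tool, called after "Call:" as a command line: name --pt "numbers of a row" for each row, then --argument value for the rest. play_rows: Moves the arm, as the interface text tells. Its arguments: {"type":"object","properties":{"offset":{"type":"array","items":{"type":"array","items":{"type":"number"}}},"turn":{"type":"array","items":{"type":"number"}},"grip":{"type":"number"}},"required":["offset","turn"]}

```bash
mkdir -p pics
python3 - <<'E'
from bench import arm, eyes
import cv2, numpy as np
s=arm.read_state(); print(s['clock'],s['position'],s['ee_rot'],s['gripper_width'])
for n in ("scene","side"):
    im,d=eyes.get_image(n); np.savez(f'{n}.npz',im=im,d=d); cv2.imwrite(f'pics/{n}.png',im[...,::-1])
    p=eyes.camera_params(n); print(n,np.round(p['camera_matrix'],1).tolist(),np.round(p['dist'],3),np.round(np.linalg.inv(p['camera_from_world'])[:3],3).tolist())
E
```

```text
0.0 [235.53664944 578.28155017 230.2243609 ] [-5.57919407e-01  8.29894424e-01 -6.41517108e-04 -8.77113028e-04] 85.37589260213304
scene [[473.7, 0.0, 273.0], [0.0, 473.7, 213.4], [0.0, 0.0, 1.0]] [-0.109  0.     0.     0.     0.   ] [[0.294, 0.634, -0.715, 1160.646], [0.956, -0.184, 0.23, -260.742], [0.014, -0.751, -0.66, 748.233]]
side [[469.4, 0.0, 273.3], [0.0, 469.4, 213.9], [0.0, 0.0, 1.0]] [-0.077  0.     0.     0.     0.   ] [[0.908, -0.295, 0.299, 131.536], [-0.42, -0.654, 0.629, -637.296], [0.01, -0.696, -0.718, 801.657]]
```

View pics/scene.png

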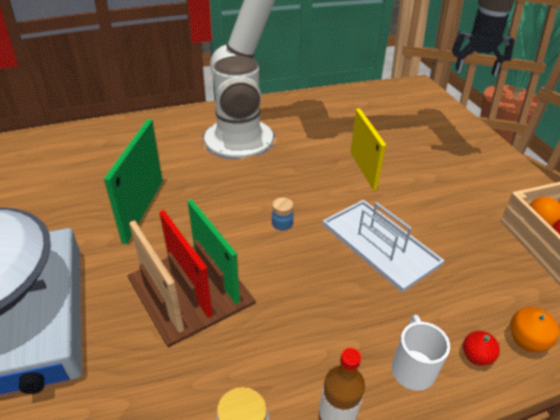

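View pics/side.png

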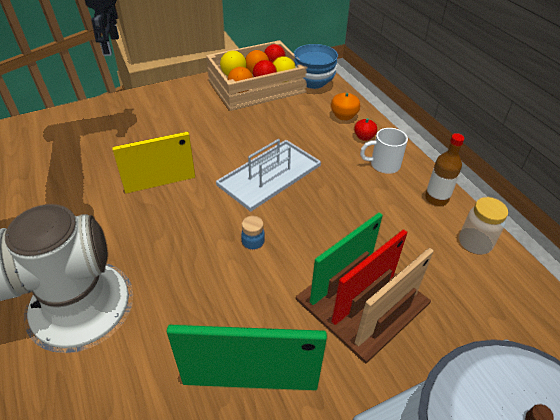

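The scene picture shows three candidates. The green board in the rack is at scene (214,250) / side (347,258). A larger free-standing green board is at scene (137,180) / side (247,357), and a yellow one at scene (367,148). Leaving out the yellow one, the smaller green board is the one in the rack, in the slot nearest the stand. I'll measure it and the stand, and make one confirming crop.

```bash
cat > h.py <<'E'
import numpy as np, cv2
from bench import arm, eyes, silhouettes
def cloud(d,p):
    v,u=np.mgrid[:420,:560]; uv=np.stack([u,v],-1).reshape(-1,1,2).astype(float)
    n=cv2.undistortPoints(uv,p['camera_matrix'],p['dist'],None,None,None).reshape(420,560,2) if 0 else cv2.undistortPoints(uv,p['camera_matrix'],p['dist']).reshape(420,560,2)
    c=np.dstack([n*d[...,None],d]); T=np.linalg.inv(p['camera_from_world'])
    return c@T[:3,:3].T+T[:3,3]
def rect(X,Y):
    return cv2.minAreaRect(np.stack([X,Y],1).astype(np.float32))
E
python3 - <<'E'
from h import *
for n,box in (("scene",(180,190,245,305)),("side",(305,205,388,305))):
    z=np.load(n+'.npz'); im,d=z['im'],z['d']; p=eyes.camera_params(n); P=cloud(d,p)
    hsv=cv2.cvtColor(im,cv2.COLOR_RGB2HSV)
    m=(hsv[...,0]>55)&(hsv[...,0]<85)&(hsv[...,1]>150)&(d>0)
    b=np.zeros_like(m);b[box[1]:box[3],box[0]:box[2]]=1
    m=cv2.erode((m&b).astype(np.uint8),np.ones((2,2)))>0
    Q=P[m]; print(n,m.sum(),'z pct',np.percentile(Q[:,2],[1,5,50,95,99]).round(1))
    face=Q[(Q[:,2]<145)&(Q[:,2]>85)]; c=face.mean(0); U,S,V=np.linalg.svd(face-c,full_matrices=False)
    print(' face c',c.round(1),'normal',V[2].round(3),'rms',S[2]/len(face)**.5)
    t=Q[Q[:,2]>148]; print(' top',len(t),rect(t[:,0],t[:,1]))
    print(' all',rect(Q[:,0],Q[:,1]))
    # other green
    g=(hsv[...,0]>55)&(hsv[...,0]<85)&(hsv[...,1]>150)&(d>0)&~b&(P[...,2]>20)&(P[...,2]<400)&(P[...,0]>150)
    if g.sum()>50: G=P[g]; print(' other green',len(G),rect(G[:,0],G[:,1]),np.percentile(G[:,2],[1,99]))
    for q in ("stand","green_mid"):
        eyes.get_image(n)
        for s in silhouettes(n,q)[:3]:
            R=P[s['mask']&(d>0)]; print(' ',q,s['score'],np.round(s['bbox']),rect(R[:,0],R[:,1]),np.percentile(R[:,2],[5,50,95,99]).round(1))
            if q=="stand":
                H=R[(R[:,2]>35)&(R[:,2]<100)]; print('   hoops',len(H),rect(H[:,0],H[:,1]) if len(H)>4 else '', H[:,2].max() if len(H) else '')
a=np.load('scene.npz')['im'][110:345,90:300,::-1]; b=np.load('side.npz')['im'][200:400,160:450,::-1]
a=cv2.resize(a,(360,403));b=cv2.resize(b,(440,303)); c=np.zeros((403,800,3),np.uint8); c[:,:360]=a; c[:303,360:]=b
cv2.imwrite('pics/crop1.png',c)
E
```

```text
scene 1556 z pct [ 27.8  44.2 115.8 152.6 153.7]
 face c [ 531.  -174.   115.3] normal [ 0.294 -0.956 -0.002] rms 1.033085576586626
 top 302 ((517.6783447265625, -174.8719940185547), (173.47964477539062, 8.491432189941406), 16.333614349365234)
 all ((517.83642578125, -175.26222229003906), (173.5456085205078, 9.228111267089844), 16.916044235229492)
 other green 3485 ((258.6002502441406, -297.8727111816406), (16.3175106048584, 233.0357666015625), 62.6036376953125) [ 22.83947413 187.44991421]
  stand 0.98 [382. 244. 120.  91.] ((505.51715087890625, 214.13201904296875), (265.12127685546875, 171.8563995361328), 19.076129913330078) [ 2.6  5.9 65.7 79.9]
   hoops 591 ((518.4117431640625, 200.06460571289062), (106.96247100830078, 49.156776428222656), 19.6486759185791) 83.71784282343822
  green_mid 0.9 [132. 181.  53. 126.] ((140.86273193359375, -314.1070251464844), (153.75140380859375, 643.7343139648438), 87.91681671142578) [ 12.7 112.  186.  187.5]
  green_mid 0.8 [370. 152.  39.  80.] ((147.30543518066406, 342.31304931640625), (90.00938415527344, 411.28790283203125), 61.56765365600586) [ 1
[... 605 characters left out ...]
588867188, 709.8975830078125), 58.652587890625) [ 22.31562626 186.26904496]
  stand 0.84 [268. 174. 108.  70.] ((516.9730224609375, 216.79452514648438), (267.7555847167969, 167.4283447265625), 18.78255844116211) [ 0.1  4.1 65.  77. ]
   hoops 413 ((515.5394897460938, 198.28182983398438), (107.36225891113281, 48.45782470703125), 18.72693634033203) 81.41767168577633
  green_mid 0.84 [154. 164.  83.  60.] ((268.07659912109375, 372.2226257324219), (226.35826110839844, 185.1849822998047), 79.1117172241211) [  7.9  77.7 137.3 139.5]
  green_mid 0.63 [346. 257.  69.  91.] ((572.5067749023438, -136.45416259765625), (326.38140869140625, 54.9383430480957), 28.769132614135742) [ 39.1 112.6 151.5 152.6]
```

View pics/crop1.png

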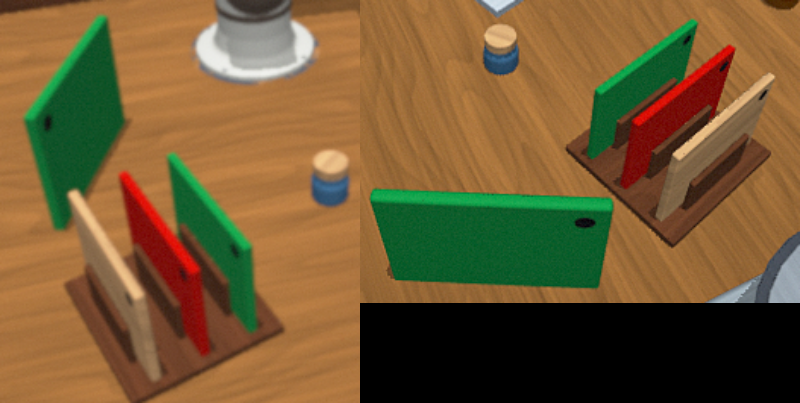

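The crop confirms it: the rack's green board is 180 mm wide and the free-standing one about 233 mm. The board's centre is about (511,-175) with yaw 0.287, top at z 152. The stand's hoops are centred at about (517,199), yaw 0.33. Next I approach with the gripper half open, because fully open fingers would hit the red board.

Call:
play_rows --pt "17 -45 4" --pt "17 -45 4" --pt "17 -45 4" --pt "17 -45 4" --pt "17 -45 4" --pt "17 -45 4" --pt "17 -45 0" --pt "17 -45 0" --pt "17 -45 0" --pt "17 -45 0" --pt "17 -45 0" --pt "17 -45 0" --turn '[0.05,0.05,0.05,0.05,0.05,0.05,0.05,0.05,0.05,0.05,0.05,0.05]' --grip 0

```text
clock: 1.7
position: [441.4, 23.1, 257.4]
ee_rot: [0.79, -0.613, 0.002, -0.005]
contact_force: [1.4, 1.8, 1.5]
gripper_width: 42.7
```

Call:
play_rows --pt "15 -36 0" --pt "15 -36 0" --pt "15 -36 0" --pt "15 -36 0" --pt "0 0 0" --pt "0 0 0" --turn '[0.01,0.01,0.01,0.005,0,0]'

```text
clock: 2.3
position: [503.8, -133.3, 258.3]
ee_rot: [0.799, -0.602, 0.003, -0.007]
contact_force: [-0.3, -0.5, 0.4]
gripper_width: 42.9
```

Run:
```python
from h import *
s=arm.read_state(); print(s['clock'],s['position'].round(1) if hasattr(s['position'],'round') else s['position'],s['ee_rot'],s['joints'])
p=eyes.camera_params('wrist'); im,d=eyes.get_image('wrist'); cv2.imwrite('pics/w1.png',im[...,::-1])
print(np.linalg.inv(p['camera_from_world'])[:3].round(3).tolist())
P=cloud(d,p); hsv=cv2.cvtColor(im,cv2.COLOR_RGB2HSV)
m=(hsv[...,0]>55)&(hsv[...,0]<85)&(hsv[...,1]>120)&(d>0)
Q=P[m]; print(m.sum(),np.percentile(Q[:,2],[1,5,50,95,99]).round(1)); t=Q[abs(Q[:,2]-152)<5]; print(len(t), rect(t[:,0],t[:,1]))
```

```text
2.3 [ 503.8 -133.3  258.3] [ 0.79868517 -0.6017068   0.00287967 -0.00652889] [ 0.04925205  0.18263042 -0.2040745  -0.00688397 -1.17131472  1.80366655]
[[0.276, -0.927, -0.253, 569.192], [-0.961, -0.267, -0.069, -116.599], [-0.003, 0.263, -0.965, 402.727]]
2969 [ 76.5  92.9 152.1 159.4 179.1]
1963 ((449.94879150390625, -222.0605926513672), (319.98687744140625, 68.47502899169922), 37.08842468261719)
```

View pics/w1.png

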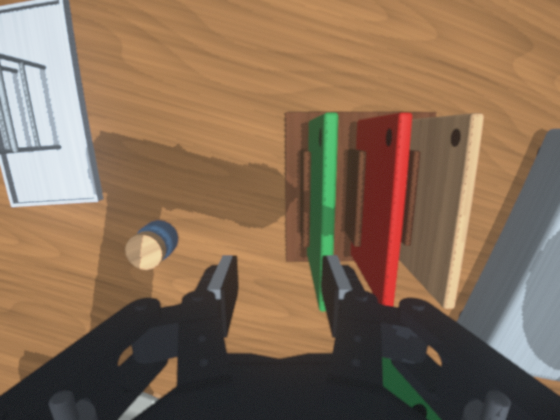

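The wrist view shows the green board's top edge at columns 323-337, rows 113-310, and the fingers around it at (230,280) and (335,280). The salt pot is at (150,245). The green patch at (405,390) is the big board, so I'll filter it out and re-measure.

Run:
```python
from h import *
p=eyes.camera_params('wrist'); im,d=eyes.get_image('wrist')
P=cloud(d,p); hsv=cv2.cvtColor(im,cv2.COLOR_RGB2HSV)
m=(hsv[...,0]>55)&(hsv[...,0]<85)&(hsv[...,1]>120)&(d>0); m[:,:300]=0; m[:,342:]=0; m[315:]=0
Q=P[m]; t=Q[(abs(Q[:,2]-152)<5)]; print(len(t),t.mean(0), rect(t[:,0],t[:,1]),t[:,2].std())
tt=np.array([.958,.286]);n=np.array([-.286,.958])
a=t[:,:2]@tt;b=t[:,:2]@n
print('along',np.percentile(a,[1,99]),'fit n vs a',np.polyfit(a,b,1),'n pct',np.percentile(b,[2,25,50,75,98]))
```

```text
1861 [ 538.83807697 -166.72186881  152.35089588] ((511.1756591796875, -175.37261962890625), (174.94680786132812, 10.805933952331543), 16.574737548828125) 1.0649022452825552
along [357.29615905 526.14111926] fit n vs a [-7.14866410e-03 -3.10477917e+02] n pct [-319.13739144 -316.46859106 -313.69225248 -311.09624912 -309.10185854]
```

Call:
play_rows --pt "4 -21 0" --pt "3 -21 0" --pt "0 0 0" --pt "0 0 0" --turn '[0.005,0.003,0,0]'

```text
clock: 2.8
position: [510.1, -170.1, 259.8]
ee_rot: [0.804, -0.594, 0.003, -0.007]
contact_force: [0.1, 0.9, 0.2]
gripper_width: 42.8
```

Call:
play_rows --pt "1 -5 -20" --pt "0 0 -30" --pt "0 0 -30" --pt "0 0 -30" --pt "0 0 -30" --pt "0 0 -12" --pt "0 0 0" --pt "0 0 0" --turn '[-0.008,0,0,0,0,0,0,0]'

```text
clock: 3.6
position: [511.1, -165.0, 107.5]
ee_rot: [0.806, -0.592, 0.007, -0.01]
contact_force: [-0.3, 0.1, 0.6]
gripper_width: 42.7
```

Run:
```python
from h import *
im,d=eyes.get_image('wrist'); im2,_=eyes.get_image('side'); cv2.imwrite('pics/g1.png',np.hstack([cv2.resize(im,(400,300)),cv2.resize(im2[150:360,230:510],(400,300))])[...,::-1])
```

```text
(no output)
```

View pics/g1.png

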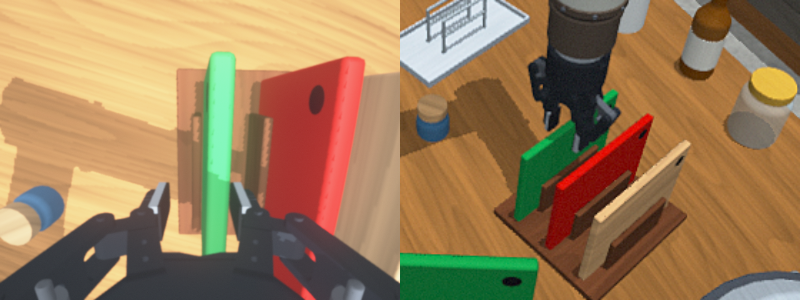

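The board is between the fingers and the right-hand (red-side) finger is the nearer one, which agrees with the measured y of -165 against -175. I'll correct that before closing.

Call:
play_rows --pt "0 -5 0" --pt "0 -5 0" --pt "0 0 0" --pt "0 0 0" --turn '[-0.008,-0.008,0,0]'

```text
clock: 4.1
position: [513.4, -176.3, 111.4]
ee_rot: [0.801, -0.599, 0.011, -0.012]
contact_force: [0.3, -0.6, -0.4]
gripper_width: 42.5
```

Call:
play_rows --pt "0 1 -2" --pt "0 0 0" --pt "0 0 0" --pt "0 0 0" --pt "0 0 0" --pt "0 0 0" --pt "0 0 0" --pt "0 0 0" --turn '[0,0,0,0,0,0,0,0]' --grip -1

```text
clock: 4.9
position: [513.4, -175.4, 109.6]
ee_rot: [0.801, -0.599, 0.011, -0.012]
contact_force: [-0.0, 0.1, 1.0]
gripper_width: 11.1
```

Call:
play_rows --pt "0 0 10" --pt "0 0 10" --pt "0 0 10" --pt "0 0 10" --pt "0 0 0" --turn '[0,0,0,0,0]'

```text
clock: 5.4
position: [511.9, -175.0, 151.6]
ee_rot: [0.8, -0.599, 0.009, -0.012]
contact_force: [-0.5, 0.0, -2.4]
gripper_width: 11.1
```

Force -2.4 N fits the board's weight, so it is coming up freely.

Call:
play_rows --pt "1 0 15" --pt "0 0 20" --pt "0 0 20" --pt "0 0 20" --pt "0 0 20" --pt "0 0 15" --pt "0 0 0" --pt "0 0 0" --turn '[0,0,0,0,0,0,0,0]'

```text
clock: 6.2
position: [509.5, -173.9, 264.0]
ee_rot: [0.8, -0.6, 0.006, -0.012]
contact_force: [-0.6, 0.6, -2.8]
gripper_width: 11.0
```

Run:
```python
from h import *
# stand, precise: hoop points from scene & side clouds, in stand yaw frame
for n in ("scene","side"):
    z=np.load(n+'.npz'); d=z['d']; p=eyes.camera_params(n); P=cloud(d,p)
    R=P[(d>0)&(P[...,0]>430)&(P[...,0]<600)&(P[...,1]>110)&(P[...,1]<290)]
    H=R[(R[:,2]>60)&(R[:,2]<90)]
    best=None
    for yaw in np.arange(.2,.45,.005):
        b=H[:,:2]@[-np.sin(yaw),np.cos(yaw)]
        k=np.median([b.min(),b.max()]); lo,hi=b[b<k],b[b>=k]; c=lo.var()*len(lo)+hi.var()*len(hi)
        if best is None or c<best[0]: best=(c,yaw,np.median(lo),np.median(hi),lo.std(),hi.std(),len(lo),len(hi))
    yaw=best[1]; a=H[:,:2]@[np.cos(yaw),np.sin(yaw)]; am=(a.min()+a.max())/2; bm=(best[2]+best[3])/2
    print(n,np.round(best,3),'alen',np.ptp(a),'centre',am*np.cos(yaw)-bm*np.sin(yaw),am*np.sin(yaw)+bm*np.cos(yaw),'ztop',np.percentile(H[:,2],97))
    T=P[(d>0)&(P[...,2]>-3)&(P[...,2]<22)]; 
p=eyes.camera_params('side'); im,d=eyes.get_image('side'); cv2.imwrite('pics/l1.png',im[...,::-1])
```

```text
scene [ 8.98154e+02  3.30000e-01 -1.50000e-02  3.98320e+01  1.70300e+00
  1.74000e+00  1.52000e+02  1.51000e+02] alen 106.91302255377536 centre 518.8169492037845 198.75172913432857 ztop 81.60350002850039
side [6.95824e+02 3.15000e-01 8.31600e+00 4.73730e+01 1.63300e+00 2.04500e+00
 1.01000e+02 1.02000e+02] alen 105.44928125859428 centre 514.7490627503946 197.01607110079848 ztop 78.89059717399901
```

View pics/l1.png

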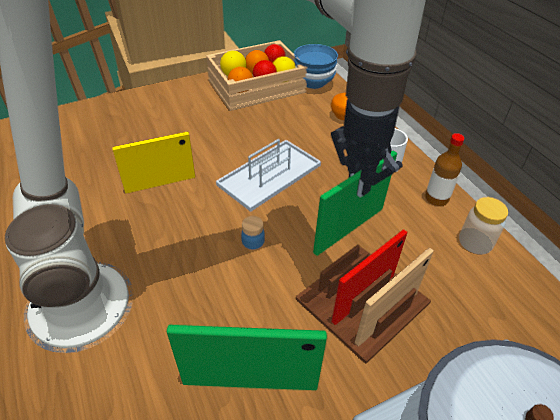

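The board hangs clear of the rack at side (352,215), and the red and bamboo boards are still in place. The stand is centred at (517,198) with yaw 0.325. Carrying it over high.

Call:
play_rows --pt "0 20 0" --pt "1 38 0" --pt "1 38 0" --pt "1 38 0" --pt "1 38 0" --pt "1 38 0" --pt "1 38 0" --pt "1 38 0" --pt "1 38 0" --pt "0 20 0" --pt "0 0 0" --pt "0 0 0" --turn '[0,0.005,0.005,0.005,0.005,0.005,0.005,0.005,0.005,0,0,0]'

```text
clock: 7.45
position: [509.0, 181.7, 247.1]
ee_rot: [0.811, -0.585, -0.002, -0.001]
contact_force: [-0.2, -0.1, -2.3]
gripper_width: 11.5
```

Call:
play_rows --pt "4 8 -15" --pt "4 8 -15" --pt "0 0 -15" --pt "0 0 0" --pt "0 0 0" --turn '[0,0,0,0,0]'

```text
clock: 7.95
position: [516.5, 192.8, 199.0]
ee_rot: [0.809, -0.587, -0.003, 0.001]
contact_force: [-0.2, 0.2, -2.8]
gripper_width: 11.1
```

```bash
cat > m.py <<'E'
from h import *
t=np.array([np.cos(.325),np.sin(.325)]);nn=np.array([-t[1],t[0]]);C=np.array([517,198])
ims=[]
print(arm.read_state()['position'].round(1))
for n in ("scene","side"):
    p=eyes.camera_params(n); im,d=eyes.get_image(n); P=cloud(d,p); hsv=cv2.cvtColor(im,cv2.COLOR_RGB2HSV)
    m=(hsv[...,0]>55)&(hsv[...,0]<85)&(hsv[...,1]>120)&(d>0)&(abs(P[...,0]-517)<140)&(abs(P[...,1]-198)<100)&(P[...,2]>0)&(P[...,2]<300)
    m=cv2.erode(m.astype(np.uint8),np.ones((3,3)))>0
    Q=P[m]; a=(Q[:,:2]-C)@t; b=(Q[:,:2]-C)@nn; k=(Q[:,2]<Q[:,2].max()-12)
    A=np.stack([a[k],Q[k,2]-Q[:,2].min(),np.ones(k.sum())],1)
    c,*_=np.linalg.lstsq(A,b[k],rcond=None)
    print(n,m.sum(),'a',np.percentile(a,[1,99]).round(1),'z',np.percentile(Q[:,2],[1,99]).round(1),'face b=',c.round(4),'(slope a, slope z, b at bottom)')
    # hoops as now seen
    H=P[(d>0)&(hsv[...,1]<60)&(abs(P[...,0]-517)<70)&(abs(P[...,1]-198)<60)&(P[...,2]>60)&(P[...,2]<88)]
    if len(H): hb=(H[:,:2]-C)@nn; print('  hoops b',np.median(hb[hb<0]).round(1),np.median(hb[hb>0]).round(1),len(H))
    v,u=np.where(m); cv=max(100,min(320,int(v.mean())));cu=max(140,min(420,int(u.mean())))
    ims.append(cv2.resize(im[cv-100:cv+100,cu-133:cu+133],(400,300)))
import sys; cv2.imwrite(sys.argv[1],np.hstack(ims)[...,::-1])
E
python3 m.py pics/s1.png
```

```text
[516.5 192.8 199. ]
scene 3215 a [-85.7  84.8] z [112.4 242. ] face b= [-1.08000e-02 -5.90000e-03 -1.01229e+01] (slope a, slope z, b at bottom)
  hoops b -19.8 19.4 174
side 2300 a [-97.4  72.8] z [110.8 241.6] face b= [-1.3000e-02 -2.0000e-03 -1.0776e+01] (slope a, slope z, b at bottom)
  hoops b -19.9 19.4 117
```

View pics/s1.png

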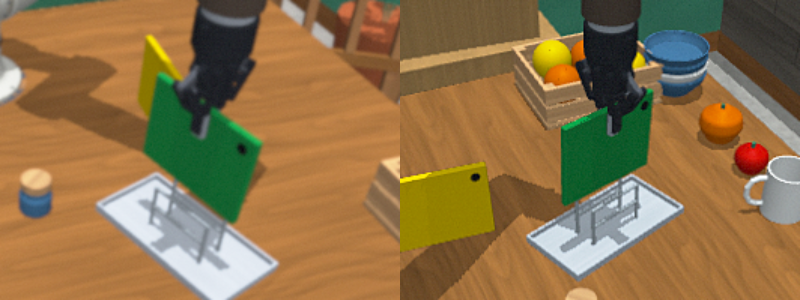

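Both views show the board upright above the gap. Its face is at b = -10.5, so its centre is 4.5 mm off toward -y, with hoops at ±19.6, about 3 mm off in length, and yaw is off by 0.012. I'll correct that, then enter.

Call:
play_rows --pt "1.5 5 -5" --pt "0 0 -10" --pt "0 0 0" --pt "0 0 0" --turn '[0.012,0,0,0]'

```text
clock: 8.45
position: [518.9, 198.5, 185.1]
ee_rot: [0.813, -0.582, -0.002, -0.001]
contact_force: [0.5, -0.4, -2.6]
gripper_width: 11.5
```

Call:
play_rows --pt "0 0 -10" --pt "0 0 -10" --pt "0 0 -10" --pt "0 0 -10" --pt "0 0 0" --turn '[0,0,0,0,0]'

```text
clock: 8.95
position: [518.2, 198.2, 141.0]
ee_rot: [0.813, -0.582, -0.003, -0.0]
contact_force: [-0.5, -0.3, -3.3]
gripper_width: 11.2
```

Call:
play_rows --pt "0 0 -10" --pt "0 0 -10" --pt "0 0 -8" --pt "0 0 -4" --pt "0 0 0" --turn '[0,0,0,0,0]'

```text
clock: 9.45
position: [518.4, 198.3, 105.8]
ee_rot: [0.813, -0.582, -0.002, 0.0]
contact_force: [-0.1, -0.4, -2.3]
gripper_width: 11.2
```

Call:
play_rows --pt "0 0 -2" --pt "0 0 0" --turn '[0,0]'

```text
clock: 9.65
position: [519.0, 198.5, 104.8]
ee_rot: [0.813, -0.582, -0.002, -0.001]
contact_force: [-0.2, 0.3, -2.2]
gripper_width: 11.6
```

Call:
play_rows --pt "0 0 -2" --pt "0 0 0" --turn '[0,0]'

```text
clock: 9.85
position: [519.3, 198.7, 104.7]
ee_rot: [0.814, -0.581, -0.002, -0.001]
contact_force: [-0.6, -0.6, -2.3]
gripper_width: 11.1
```

Call:
play_rows --pt "0 0 -1.5" --pt "0 0 0" --turn '[0,0]'

```text
clock: 10.05
position: [519.5, 198.9, 104.3]
ee_rot: [0.814, -0.581, -0.001, -0.002]
contact_force: [-0.5, -0.6, -2.0]
gripper_width: 11.2
```

Call:
play_rows --pt "0 0 -3" --pt "0 0 -2" --turn '[0,0]'

```text
clock: 10.25
position: [519.3, 198.5, 103.8]
ee_rot: [0.814, -0.58, -0.001, -0.002]
contact_force: [-4.9, -1.9, 10.3]
gripper_width: 11.1
```

Call:
play_rows --pt "0 0 -3" --pt "0 0 0" --turn '[0,0]'

```text
clock: 10.45
position: [519.4, 198.7, 104.5]
ee_rot: [0.815, -0.58, 0.0, -0.003]
contact_force: [0.5, 1.6, -3.1]
gripper_width: 11.3
```

```bash
python3 m.py pics/s2.png
```

```text
[519.4 198.7 104.5]
scene 1851 a [-80.   89.3] z [ 22.  148.3] face b= [ 7.1000e-03 -4.8000e-03 -5.7761e+00] (slope a, slope z, b at bottom)
  hoops b -19.3 nan 166
side 1281 a [-91.5  77.6] z [ 18.3 146.7] face b= [-8.0000e-04 -2.0500e-02 -4.8944e+00] (slope a, slope z, b at bottom)
  hoops b -19.5 nan 100
  return _methods._mean(a, axis=axis, dtype=dtype,
  ret = ret.dtype.type(ret / rcount)
```

View pics/s2.png

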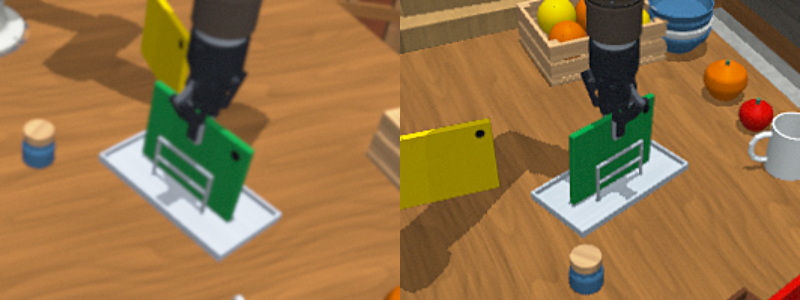

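The board is in the gap, centred (b ≈ 0.5 mm), with its top at about 146. It met the tray with 10 N and then eased off by about a millimetre. I'll seat it lightly once more.

Call:
play_rows --pt "0 0 -3" --pt "0 0 -3" --pt "0 0 -3" --turn '[0,0,0]'

```text
clock: 10.85
position: [519.1, 198.1, 103.4]
ee_rot: [0.816, -0.578, 0.001, -0.002]
contact_force: [-10.2, -2.1, 18.3]
gripper_width: 11.4
```

Call:
play_rows --pt "0 0 -1" --pt "0 0 0" --pt "0 0 0" --pt "0 0 0" --pt "0 0 0" --pt "0 0 0" --turn '[0,0,0,0,0,0]' --grip 0

```text
clock: 11.45
position: [520.3, 198.5, 101.3]
ee_rot: [0.816, -0.578, 0.002, -0.002]
contact_force: [0.1, 0.9, 0.5]
gripper_width: 42.8
```

Call:
play_rows --pt "0 0 8" --pt "0 0 10" --pt "0 0 15" --pt "0 0 20" --pt "0 0 30" --pt "0 0 40" --pt "0 0 40" --pt "0 0 0" --pt "0 0 0" --turn '[0,0,0,0,0,0,0,0,0]'

```text
clock: 12.35
position: [519.5, 197.4, 277.3]
ee_rot: [0.816, -0.578, 0.003, -0.004]
contact_force: [-0.4, 0.2, -0.8]
gripper_width: 43.0
```

```bash
python3 m.py pics/s3.png 2>/dev/null
python3 - <<'E'
from h import *
im,_=eyes.get_image('side'); cv2.imwrite('pics/end.png',np.vstack([cv2.resize(im,(560,420))])[...,::-1])
E
```

```text
[519.5 197.4 277.3]
scene 2280 a [-81.8  86.4] z [ 19.  145.8] face b= [ 0.0132  0.0067 -6.624 ] (slope a, slope z, b at bottom)
  hoops b -19.4 nan 169
side 1592 a [-94.   75.3] z [ 12.5 143. ] face b= [ 0.0074 -0.0137 -5.6529] (slope a, slope z, b at bottom)
  hoops b -19.5 nan 104
```

View pics/end.png

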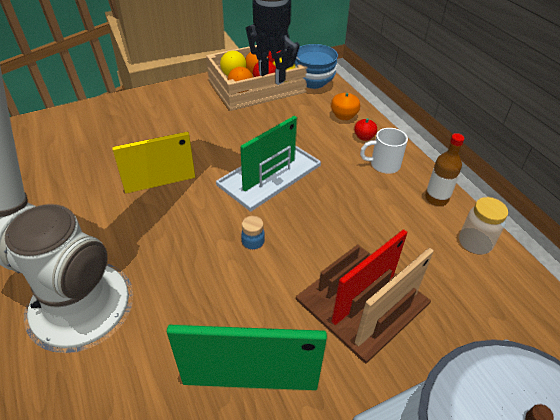

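The board stands upright and untouched in the stand at side (270,153), with its top at about 144 mm, which means it rests on the 4 mm tray floor. The red and bamboo boards and the pot have not moved, so I'm handing the job in.

```bash
python3 -c "
from bench import arm
print(arm.job_done())"
```

```text
the job is handed in; nothing more can be done
None
```

The green board from the rack now stands upright between the two hoops of the draining stand, resting on the tray. I handed the job in at about 12.5 s on the robot's clock, well under the 51 s limit.

- **Which board:** I took the green board in the rack. The yellow board was ruled out, and the other green board is larger (about 233 mm wide against 180 mm).
- **The move:** I gripped it with the gripper half open to clear the red board, lifted it straight up out of its slot, and carried it over the salt pot. I lowered it onto the tray, pressed lightly to seat it (highest reading about 18 N), then released it and raised the gripper clear.
- **Final checks:** The top edge is at about 143–146 mm; 144 mm is what a board resting on the tray should show. The board is near vertical, centred between the hoops to within about 1 mm and along them to within about 10 mm. In the last side picture the red and bamboo boards are still in their slots, and the gripper touches nothing.
- **Disagreements:** The two cameras differ by about 10 mm on the board's position along its length, one giving +2 mm and the other −9 mm. On the first touch the gripper height read about 2 mm higher than calculated. After release the board's top edge measured about 3 mm lower than before the last press, so it settled a few millimetres at the end.

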